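# Take the toppled bottle out of the pan and stand it at the end of the row

## Robot

A 6-joint arm with a two-finger parallel gripper is mounted at the origin on the work surface. World frame = base frame: x ahead of the robot, y to its left, z up, the work surface at z = 0. Lengths are in m, angles in rad, forces in N, time in s.
With the tool pointing down it reaches from about 0.275 to 0.825 m from the base axis. Payload 5.2 kg.
Tool frame: the origin (TCP) lies on the centre line of the jaws, within the pads' length; the fingertips stand env.nose_length ahead of it and the grasp point (between the pads) lies 6 mm ahead of it (env.nose_length is the distance from the TCP to the fingertips, in m); z points along the fingers, y is the line along which they close (so a half turn about z gives the same grasp; the last joint's range is limited). The gripper opens to 93 mm and grips with 3 to 60 N. Pads are 15 mm wide; open, the fingers measure 128 mm over their backs; the gripper's body (75 mm by 188 mm) begins 65 mm behind the grasp point.
Start: joints at [1.116, 0.259, 1.535, -0, 1.348, -0.203], TCP at [0.137, 0.533, 0.244] pointing down, gripper open.
Joint ranges: [-3.14, 3.14], [-0.91, 2.08], [0.19, 2.58], [-1.22, 4.36], [0.22, 2.71], [-3.12, 3.12]. Speed limits (rad/s): [2.57, 2.57, 3.14, 3.14, 3.14, 3.14].

## Interface

Orientations are given as [roll, pitch, yaw] about the fixed x, y, z axes, in that order (R = Rz(yaw) Ry(pitch) Rx(roll)).
In Python, from plant import env gives the robot as it stands. The module is installed in compiled form; this text tells all that it offers.
- The arm moves only by the tool send_rows, never from a script. Its argument "motion" is a list of rows, each an object with "delta_pos": the shift along the tool's x, y, z scaled (see below), a list of three; "twist": the turn about the tool's z scaled (see below); "jaw": the opening, from 0 (shut) to 1 (fully open). A call has 1 to 12 rows; each row is the pose to reach, as a shift and turn from the pose commanded when the call began, along the tool's axes at that moment, turning the shorter way round; what a row does not reach only later rows make up. The controller multiplies each number of a shift by 0.15 m and each number of a turn by 180 degrees. A row lasts 1/10 s, in which the tool goes at most 50 mm and 8.59 degrees, less where a joint would pass 70% of its speed; a pose out of reach is approached as far as the arm can. A call with a number of a shift or a turn outside -1 to 1 is refused whole. A call with a gripper value outside its range is refused whole. The fingers move at their own pace and stop on an object; "newtons" is the grip in N (left out, the last holds). Time passes only in rows, so rows that repeat a pose let the fingers close. It gives the time, the measured TCP pose, the force, the opening and the grip force at its end, in the units of the state.
- env.state(): the state, without advancing time (a new reading comes with each control period).
- env.get_image(name): name is "scene" or "top" or "wrist"; returns a dict with "image" (400x640x3 uint8, blue, green, red), "depth" (400x640 float32, m along the optical axis (not along the pixel's ray), 0 where there is no reading), "mtx" (3x3 intrinsics, pixels), "k1" (the pictures are not rectified: a ray, as slopes to the right and down, at radius r is drawn at 1 + k1 r^2 times it, then the intrinsics apply), "view" (4x4, takes a point from world to camera coordinates); the wrist camera has in their place "T_tool_cam" (4x4, takes a point from camera to tool coordinates, whose origin is the TCP and whose axes are the flange's). Camera axes: x right, y up, looking along -z (the intrinsics and any distortion apply to the point x, -y, -z); pixel columns grow to the right and rows downward; lengths in m; the calibration is good to about 2 mm. A picture is of the moment at which its call begins: read the wrist's pose just before it.
- env.sign_off(): hands the job in; it is judged then, once.
The state is a dict: "time_s": time; "qpos": joint angles; "joint_velocities": joint speeds; "effort": joint torques, N m; "eef_pos": TCP position; "tool_rot": TCP orientation; "wrist_force": force on the tool from outside, world axes, zero at the start; "ft_torque": the same for the moment, N m; "grip_width": opening from 0.0 (shut) to 1.0 (fully open); "grasp_force": force on a finger pad.
Only numpy, scipy, OpenCV 4.12 (cv2) and the standard library are available. Lean on these libraries where they do the work, as an engineer would, in place of code of your own. Each camera call takes 0.05 s, during which the arm holds its last target. There are 200 camera calls.

## Task

One glass bottle has toppled over in the perforated steel pan. Lift it out and set it down gently, standing upright on the low shelf at the open end of the row of bottles, in line with them and close up against the last one so that the row has no gap. Do not topple or shove about the other bottles and the jar, and leave the row standing straight where it is.

Things in the scene. Friction and masses are not known exactly. Their poses are not given: they have to be found in the camera images.
- bottle: the toppled bottle, lying level in the pan: amber glass, body 56 mm diameter to 66 mm above the foot, shoulder, brass-coloured cap 28 mm diameter from 86 to 112 mm. Origin: centre of the foot; z runs foot to cap (x, y meaningless: it is round). Cap points to the pan's +y side within 25 degrees. Loose, can roll; 0.25 to 0.45 kg, mass centre about 40 mm from the foot.
- pan: fixed open perforated steel pan, 265 mm (x) by 325 mm (y), walls 4 mm thick, 50 mm high, rim flange 12 mm outwards, floor 4 mm thick. Origin: centre of its underside. The toppled bottle lies near its middle, the standing things along its -y wall.
- pan_a: bystander, standing in the pan: same glass bottle as bottle, standing; origin: centre of its foot, z up.
- pan_b: bystander, standing in the pan: same glass bottle as bottle, standing; origin: centre of its foot, z up.
- jar: bystander, standing in the pan: wide jar with a lid, 66 mm diameter, 75 mm high. Origin: centre of its foot.
- shelf: fixed low steel shelf, 340 mm long (its y), 130 mm deep (its x), flat top 40 mm above the table; a thin lip 12 mm above the top along its +x edge, an end stop 46 mm above the top at its +y end. Origin: centre of its underside, z up. The row stands along its y axis at x = 0 against the stop (bottles about 57 mm apart); the top is free towards -y.
- row_1: the last bottle of the row, beside the free part of the shelf (smallest y in the shelf's frame); the toppled bottle belongs next to it on its -y side, 56 mm between centres when they touch. Loose, about 0.36 kg; same glass bottle as bottle, standing; origin: centre of its foot, z up.
- row_2: middle bottle of the row: same glass bottle as bottle, standing; origin: centre of its foot, z up.
- row_3: first bottle of the row, by the end stop: same glass bottle as bottle, standing; origin: centre of its foot, z up.

How it is judged:
By the outcome, as a careful person would: the job done as asked, in the order asked, and still so for the second after the job is handed in, with the robot touching nothing.
It also fails if it takes over 58 s, if anything falls off the work surface, if the arm or the gripper's body presses on something with over 40 N, if the wrist force passes 120 N, or if a joint passes its speed limit or range.

## Working session

There is one attempt and no reset: what is moved stays moved. The work goes in short steps, Python scripts to look and compute and a tool call to move; the robot and the scene stay as the last step left them, time stands still between calls to the robot, and variables do not carry over. Pictures are saved under pics/ and viewed, at most 10 in all, crops included, and the job is handed in when it is done.

Besides the shell and the picture viewer there is one more tool, called after ">>>" as name([rows], argument=value, ...), one row to a line, values as JSON. send_rows: Moves the arm, as the interface text tells. Its arguments: {"type":"object","properties":{"motion":{"type":"array","items":{"type":"object","properties":{"delta_pos":{"type":"array","items":{"type":"number"}},"twist":{"type":"number"},"jaw":{"type":"number"}}}},"newtons":{"type":"number"}},"required":["motion"]}

```bash
mkdir -p pics; cat > h.py <<'E'
import numpy as np, cv2
from plant import env
from scipy.spatial.transform import Rotation as R
def cloud(d, T_wc=None):
    K=np.array(d["mtx"]);k1=d["k1"];Z=d["depth"]
    v,u=np.mgrid[0:Z.shape[0],0:Z.shape[1]]
    p=np.stack([u.ravel(),v.ravel()],1).astype(np.float64)[:,None]
    q=cv2.undistortPoints(p,K,np.array([k1,0,0,0.]))[:,0].reshape(*Z.shape,2)
    P=np.stack([q[...,0]*Z,-q[...,1]*Z,-Z,np.ones_like(Z)],-1)
    M=np.linalg.inv(np.array(d["view"])) if T_wc is None else T_wc
    P=(P@M.T)[...,:3]; P[Z<=0]=np.nan
    return P
E
python3 - <<'E'
from h import *
s=env.state();print({k:np.round(v,3) for k,v in s.items()},env.nose_length)
for n in ["scene","top"]:
    d=env.get_image(n);cv2.imwrite(f"pics/{n}1.png",d["image"]);np.savez(f"{n}1.npz",**{k:np.array(v) for k,v in d.items()})
    print(n,d["k1"],np.round(d["mtx"],1).tolist(),np.round(np.linalg.inv(d["view"]),3).tolist())
E
```

```text
{'time_s': np.float64(0.0), 'qpos': array([ 1.116,  0.259,  1.536, -0.   ,  1.348, -0.203]), 'joint_velocities': array([-0.   , -0.002,  0.   , -0.001, -0.   , -0.001]), 'effort': array([-1.0000e-03, -4.3730e+01, -2.8401e+01,  7.2000e-02,  4.1000e-02,
       -0.0000e+00]), 'eef_pos': array([0.137, 0.532, 0.243]), 'tool_rot': array([-3.14, -0.  ,  2.89]), 'wrist_force': array([-0.403, -0.653,  0.647]), 'ft_torque': array([ 0.021, -0.015, -0.003]), 'grasp_force': np.float64(0.0), 'grip_width': np.float64(0.999)} 0.025
scene 0.01562098079589202 [[458.5, 0.0, 318.6], [0.0, 458.5, 196.2], [0.0, 0.0, 1.0]] [[-0.435, -0.724, 0.535, 1.302], [0.9, -0.358, 0.247, 0.339], [0.013, 0.59, 0.808, 1.142], [0.0, 0.0, 0.0, 1.0]]
top 0.03875308482459238 [[485.1, 0.0, 315.7], [0.0, 485.1, 197.2], [0.0, 0.0, 1.0]] [[0.008, 0.985, -0.171, 0.348], [-1.0, 0.009, 0.004, 0.014], [0.006, 0.171, 0.985, 1.297], [0.0, 0.0, 0.0, 1.0]]
```

View pics/scene1.png

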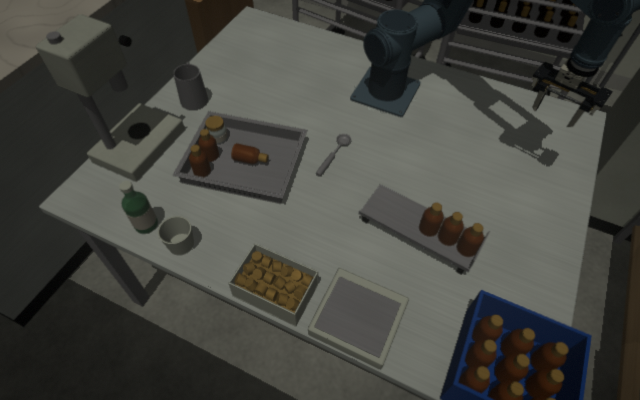

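View pics/top1.png

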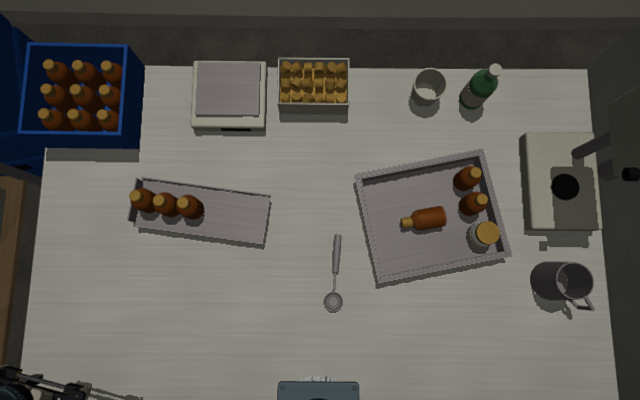

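The scene view shows the row of three at (432,220), (452,229), (471,240) and the toppled bottle at (250,155). In the top view the row caps are at (137,195), (160,200), (184,203). The toppled bottle's cap is at (405,223) and its foot at (446,216). The standing things are at the right of the pan. Next I measure with depth.

```bash
cat > m.py <<'E'
from h import *
def fitc(xy):
    A=np.c_[2*xy,np.ones(len(xy))];s=np.linalg.lstsq(A,(xy**2).sum(1),rcond=None)[0]
    return s[:2],np.sqrt(s[2]+s[:2]@s[:2])
for n in ["top","scene"]:
    d=dict(np.load(n+"1.npz"));P=cloud(d);img=d["image"].astype(int)
    z=P[...,2];print(n,"table z",np.nanmedian(z[(abs(P[...,0]-.4)<.05)&(abs(P[...,1])<.05)]))
    m=((z>0.100)&(z<0.17)&(P[...,0]>.2)&(P[...,0]<.75)).astype(np.uint8)
    k,l,st,c=cv2.connectedComponentsWithStats(m)
    for i in range(1,k):
        if st[i,4]<25: continue
        q=P[l==i]; zt=np.percentile(q[:,2],95); t=q[q[:,2]>zt-.004]
        print("px",c[i].round(),st[i,4],"ztop",zt.round(4),"top mean",np.mean(t,0).round(4),"mid",((t.max(0)+t.min(0))/2).round(4),"ext",np.ptp(t,axis=0).round(3))
    # toppled bottle
    r=(img[...,2]-img[...,0])
    sat=(r>30)&(z>0.012)&(z<0.075)&(abs(P[...,1]+.23)<.1)&(P[...,0]>.3)&(P[...,0]<.6)
    k,l,st,c=cv2.connectedComponentsWithStats(sat.astype(np.uint8))
    for i in range(1,k):
        if st[i,4]<60: continue
        q=P[l==i];print(" lying?",c[i].round(),st[i,4],q.min(0).round(3),q.max(0).round(3),q.mean(0).round(4))
        a=np.linalg.svd(q[:,:2]-q[:,:2].mean(0),full_matrices=False)[2][0];a*=np.sign(a[1])
        t=q[:,:2]@a;w=q[:,:2]@[-a[1],a[0]]
        print("  axis",a.round(3),np.degrees(np.arctan2(*a)).round(1),"len",np.ptp(t).round(3))
        for lo in np.arange(t.min(),t.max(),.012):
            s=(t>=lo)&(t<lo+.012)
            if s.sum()>3: print("   ",(lo-t.min()).round(3),s.sum(),"w",w[s].min().round(4),w[s].max().round(4),"ztop",q[s,2].max().round(4))
        print("  tmin,tmax",t.min().round(4),t.max().round(4))
E
python3 m.py
```

```text
top table z 0.0006436536381829727
px [ 70. 131.] 952 ztop 0.1328 top mean [0.7124 0.6109 0.131 ] mid [0.7256 0.618  0.133 ] ext [0.048 0.251 0.008]
px [ 46. 119.] 40 ztop 0.1264 top mean [0.7464 0.6887 0.1247] mid [0.7466 0.6896 0.1254] ext [0.003 0.019 0.006]
px [ 75. 119.] 42 ztop 0.1262 top mean [0.7475 0.6162 0.125 ] mid [0.7473 0.616  0.1273] ext [0.004 0.015 0.008]
px [104. 119.] 43 ztop 0.1264 top mean [0.7471 0.5465 0.1247] mid [0.7473 0.5463 0.1259] ext [0.005 0.016 0.006]
px [591. 146.] 235 ztop 0.1662 top mean [ 0.6821 -0.6649  0.1657] mid [ 0.6855 -0.6687  0.1659] ext [0.027 0.018 0.007]
px [475. 173.] 113 ztop 0.1191 top mean [ 0.6188 -0.3872  0.1173] mid [ 0.6187 -0.3878  0.1191] ext [0.024 0.025 0.008]
px [164. 202.] 1233 ztop 0.1538 top mean [0.5379 0.3825 0.1526] mid [0.539  0.3837 0.1538] ext [0.042 0.141 0.008]
px [481. 200.] 121 ztop 0.1198 top mean [ 0.5519 -0.4004  0.118 ] mid [ 0.5517 -0.4006  0.1185] ext [0.025 0.023 0.005]
px [572. 282.] 712 ztop 0.1327 top mean [ 0.3549 -0.5969  0.1314] mid [ 0.3585 -0.5995  0.1335] ext [0.088 0.089 0.009]
 lying? [426. 218.
[... 1438 characters left out ...]

px [536. 318.] 1261 ztop 0.1309 top mean [0.7158 0.6255 0.1292] mid [0.7274 0.6199 0.1308] ext [0.045 0.252 0.008]
 lying? [247. 153.] 385 [ 0.497 -0.322  0.033] [ 0.551 -0.213  0.064] [ 0.5252 -0.271   0.0502]
  axis [-0.248  0.969] -14.4 len 0.11
    0.0 47 w -0.4566 -0.4151 ztop 0.0608
    0.012 43 w -0.4582 -0.4208 ztop 0.0624
    0.024 48 w -0.46 -0.4156 ztop 0.0638
    0.036 49 w -0.4594 -0.4179 ztop 0.0611
    0.048 51 w -0.4629 -0.4189 ztop 0.0603
    0.06 48 w -0.4602 -0.4177 ztop 0.0606
    0.072 39 w -0.4593 -0.4208 ztop 0.0573
    0.084 27 w -0.4498 -0.4245 ztop 0.0465
    0.096 27 w -0.4509 -0.4264 ztop 0.0484
    0.108 6 w -0.4474 -0.435 ztop 0.0459
  tmin,tmax -0.4431 -0.3329
```

```bash
python3 -c "
import cv2
a=cv2.imread('pics/top1.png');cv2.imwrite('pics/c1.png',cv2.vconcat([cv2.resize(a[180:250,380:500],(720,420)[:2],interpolation=3)]))"
```

```text
(no output)
```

View pics/c1.png

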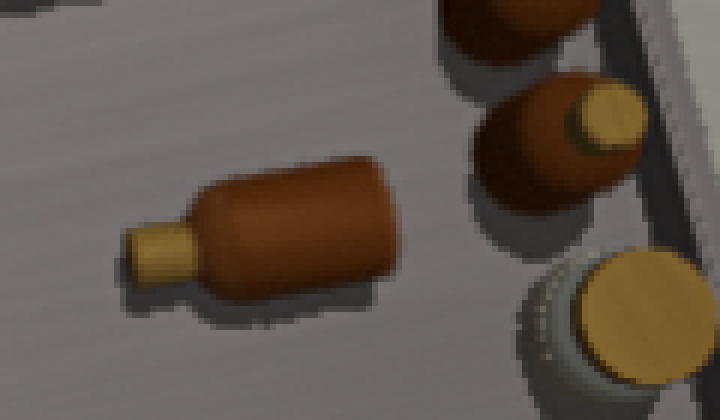

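The top camera puts the foot at (0.522,-0.325). The axis is 10.7° off +y, the length is 112 mm and the height fits. The scene camera differs by about 6 mm in x, so I'll move overhead and refine with the wrist camera.

>>> send_rows([
  {"delta_pos": [-0.72,-0.87,-0.2],"twist": 0,"jaw": 1},
  {"delta_pos": [-0.72,-0.87,-0.2],"twist": 0,"jaw": 1},
  {"delta_pos": [-0.72,-0.87,-0.2],"twist": 0,"jaw": 1},
  {"delta_pos": [-0.72,-0.87,-0.2],"twist": 0,"jaw": 1},
])

```text
time_s: 0.5
eef_pos: [0.2098, 0.3765, 0.2739]
tool_rot: [-3.141, 0.001, 2.889]
wrist_force: [1.6, -0.9, 0.4]
grip_width: 1.002
grasp_force: 0.0
```

>>> send_rows([
  {"delta_pos": [-0.72,-0.87,0],"twist": 0,"jaw": 1},
  {"delta_pos": [-0.72,-0.87,0],"twist": 0,"jaw": 1},
  {"delta_pos": [-0.72,-0.87,0],"twist": 0,"jaw": 1},
  {"delta_pos": [-0.72,-0.87,0],"twist": 0,"jaw": 1},
])

```text
time_s: 0.9
eef_pos: [0.282, 0.223, 0.2735]
tool_rot: [-3.14, 0.001, 2.887]
wrist_force: [-0.5, 0.8, 0.9]
grip_width: 1.002
grasp_force: 0.0
```

>>> send_rows([
  {"delta_pos": [-0.72,-0.87,0],"twist": 0,"jaw": 1},
  {"delta_pos": [-0.72,-0.87,0],"twist": 0,"jaw": 1},
  {"delta_pos": [-0.72,-0.87,0],"twist": 0,"jaw": 1},
  {"delta_pos": [-0.72,-0.87,0],"twist": 0,"jaw": 1},
])

```text
time_s: 1.3
eef_pos: [0.3544, 0.0692, 0.2736]
tool_rot: [-3.14, 0.001, 2.886]
wrist_force: [-0.2, 0.7, 0.4]
grip_width: 0.999
grasp_force: 0.0
```

>>> send_rows([
  {"delta_pos": [-0.72,-0.87,0],"twist": 0,"jaw": 1},
  {"delta_pos": [-0.72,-0.87,0],"twist": 0,"jaw": 1},
  {"delta_pos": [-0.72,-0.87,0],"twist": 0,"jaw": 1},
  {"delta_pos": [-0.72,-0.87,0],"twist": 0,"jaw": 1},
])

```text
time_s: 1.7
eef_pos: [0.4265, -0.0844, 0.2732]
tool_rot: [-3.141, 0.0, 2.887]
wrist_force: [-0.1, 1.5, -0.0]
grip_width: 0.996
grasp_force: 0.0
```

>>> send_rows([
  {"delta_pos": [-0.72,-0.87,0],"twist": 0.36,"jaw": 1},
  {"delta_pos": [-0.72,-0.87,0],"twist": 0.36,"jaw": 1},
  {"delta_pos": [-0.72,-0.87,0],"twist": 0.36,"jaw": 1},
  {"delta_pos": [-0.72,-0.87,0],"twist": 0.36,"jaw": 1},
  {"delta_pos": [-0.72,-0.87,0],"twist": 0.36,"jaw": 1},
  {"delta_pos": [-0.72,-0.87,0],"twist": 0.36,"jaw": 1},
  {"delta_pos": [-0.72,-0.87,0],"twist": 0.36,"jaw": 1},
  {"delta_pos": [-0.72,-0.87,0],"twist": 0.36,"jaw": 1},
  {"delta_pos": [-0.72,-0.87,0],"twist": 0.36,"jaw": 1},
  {"delta_pos": [-0.72,-0.87,0],"twist": 0.36,"jaw": 1},
])

```text
time_s: 2.7
eef_pos: [0.4973, -0.2337, 0.2734]
tool_rot: [-3.141, -0.0, 1.761]
wrist_force: [-0.1, 0.1, 0.2]
grip_width: 0.997
grasp_force: 0.0
```

```bash
cat > w.py <<'E'
import sys
from h import *
def wrist(name):
    s=env.state();d=env.get_image("wrist");cv2.imwrite(f"pics/{name}.png",d["image"])
    T=np.eye(4);T[:3,:3]=R.from_euler("xyz",s["tool_rot"]).as_matrix();T[:3,3]=s["eef_pos"]
    P=cloud(d,T@np.array(d["T_tool_cam"]));np.savez(name+".npz",P=P,img=d["image"])
    print({k:np.round(s[k],4).tolist() for k in ("time_s","eef_pos","tool_rot","wrist_force","grip_width","grasp_force","qpos")})
    return P,d["image"].astype(int),d
E
python3 - <<'E'
from w import *
P,img,d=wrist("w1");print(np.round(d["T_tool_cam"],3).tolist())
z=P[...,2];fl=z[(abs(z-.004)<.02)];print("low z median",np.median(fl))
sat=(img[...,2]-img[...,0]>25)&(z>0.012)&(z<0.08)&(P[...,1]>-.36)
k,l,st,c=cv2.connectedComponentsWithStats(sat.astype(np.uint8));i=1+st[1:,4].argmax();q=P[l==i];print(c[i],st[i])
x=q[:,:2];mid=(q[:,2]>.03);a=np.linalg.svd(x-x.mean(0),full_matrices=False)[2][0];a*=np.sign(a[1]);n=np.array([-a[1],a[0]])
t=x@a;w=x@n
print("axis",a,np.degrees(np.arctan2(*a)),t.min(),t.max())
for lo in np.arange(t.min(),t.max(),.012):
    s=(t>=lo)&(t<lo+.012)
    if s.sum()>3: print((lo-t.min()).round(3),s.sum(),w[s].min().round(4),w[s].max().round(4),((w[s].min()+w[s].max())/2).round(4),q[s,2].max().round(4))
E
```

```text
{'time_s': 2.7, 'eef_pos': [0.4973, -0.2337, 0.2734], 'tool_rot': [-3.1412, -0.0005, 1.7612], 'wrist_force': [-0.0894, 0.109, 0.1991], 'grip_width': 0.9974, 'grasp_force': 0.0, 'qpos': [-0.6423, 0.2399, 1.4867, 0.0, 1.4156, -0.8327]}
[[-0.0, 0.965, 0.262, 0.073], [1.0, 0.001, -0.001, -0.001], [-0.002, 0.262, -0.965, -0.141], [0.0, 0.0, 0.0, 1.0]]
low z median -8.896533176927512e-06
[323.94392813 210.01394052] [ 303  160   43   92 3228]
axis [-0.18053388  0.98356877] -10.400858580558351 -0.41323912113761707 -0.3005792140173338
0.0 305 -0.4837 -0.4296 -0.4567 0.0607
0.012 365 -0.4832 -0.4297 -0.4565 0.0605
0.024 380 -0.4848 -0.4298 -0.4573 0.0605
0.036 391 -0.4845 -0.4298 -0.4571 0.0613
0.048 397 -0.4838 -0.4299 -0.4568 0.0612
0.06 425 -0.4832 -0.4299 -0.4566 0.0612
0.072 425 -0.482 -0.4324 -0.4572 0.0588
0.084 214 -0.4702 -0.4424 -0.4563 0.0472
0.096 212 -0.47 -0.4436 -0.4568 0.0469
0.108 114 -0.4697 -0.4435 -0.4566 0.0462
```

View pics/w1.png

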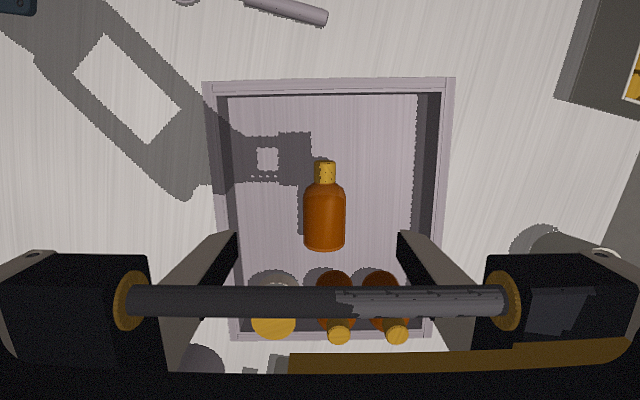

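The wrist view shows the toppled bottle clear in the middle of the pan, cap at (325,165), foot at (323,248). Its measured axis is 10.4° with heights of 61 mm (body) and 47 mm (cap), as expected. I'll pinch the cap 103 mm from the foot with the fingertips, so that the bottle swings upright as I lift.

>>> send_rows([
  {"delta_pos": [0.065,0.067,0.3],"twist": 0.003,"jaw": 0.8},
  {"delta_pos": [0.065,0.067,0.6],"twist": 0.003,"jaw": 0.8},
  {"delta_pos": [0.065,0.067,0.9],"twist": 0.003,"jaw": 0.8},
  {"delta_pos": [0.065,0.067,0.9],"twist": 0.003,"jaw": 0.8},
  {"delta_pos": [0.065,0.067,0.9],"twist": 0.003,"jaw": 0.8},
])

```text
time_s: 3.25
eef_pos: [0.5054, -0.2223, 0.139]
tool_rot: [-3.141, -0.001, 1.75]
wrist_force: [1.0, -0.2, -0.4]
grip_width: 0.804
grasp_force: 0.0
```

```bash
python3 - <<'E'
from w import *
P,img,d=wrist("w2")
z=P[...,2];g=img
sat=(img[...,2]-img[...,0]>25)&(z>0.012)&(z<0.08)&(P[...,1]>-.36)
k,l,st,c=cv2.connectedComponentsWithStats(sat.astype(np.uint8));i=1+st[1:,4].argmax();q=P[l==i];print(c[i],st[i])
x=q[:,:2];a=np.array([-.1805,.9836]);n=np.array([-a[1],a[0]])
t=x@a;w=x@n;print(t.min(),t.max())
for lo in np.arange(t.min(),t.max(),.012):
    s=(t>=lo)&(t<lo+.012)
    print(s.sum(),w[s].min().round(4),w[s].max().round(4),((w[s].min()+w[s].max())/2).round(4),q[s,2].max().round(4))
p=env.state()["eef_pos"][:2];print("tcp t,w",p@a,p@n)
E
```

```text
{'time_s': 3.25, 'eef_pos': [0.5054, -0.2223, 0.139], 'tool_rot': [-3.1406, -0.001, 1.7502], 'wrist_force': [0.9817, -0.2258, -0.3569], 'grip_width': 0.804, 'grasp_force': 0.0, 'qpos': [-0.6164, 0.355, 1.6728, 0.0, 1.1152, -0.7959]}
[316.27446763 245.74553667] [ 285  192   64   94 4649]
-0.38173423055620537 -0.30056347980581954
169 -0.4835 -0.4294 -0.4565 0.0578
809 -0.4829 -0.429 -0.456 0.0605
876 -0.4843 -0.4293 -0.4568 0.0607
1091 -0.4831 -0.4292 -0.4561 0.0601
712 -0.4766 -0.4357 -0.4561 0.0537
469 -0.4698 -0.4428 -0.4563 0.0469
523 -0.4697 -0.4431 -0.4564 0.0472
tcp t,w -0.3108277503373585 -0.4579172269492401
```

>>> send_rows([
  {"delta_pos": [0.007,-0.011,0.2],"twist": 0,"jaw": 0.7},
  {"delta_pos": [0.007,-0.011,0.4],"twist": 0,"jaw": 0.6},
  {"delta_pos": [0.007,-0.011,0.55],"twist": 0,"jaw": 0.5},
  {"delta_pos": [0.007,-0.011,0.63],"twist": 0,"jaw": 0.45},
  {"delta_pos": [0.007,-0.011,0.63],"twist": 0,"jaw": 0.45},
  {"delta_pos": [0.007,-0.011,0.63],"twist": 0,"jaw": 0.4},
], newtons=8)

```text
time_s: 3.9
eef_pos: [0.5049, -0.2225, 0.046]
tool_rot: [3.139, 0.002, 1.749]
wrist_force: [0.2, -0.1, 0.5]
grip_width: 0.417
grasp_force: 0.0
```

>>> send_rows([
  {"delta_pos": [0,0,0],"twist": 0,"jaw": 0.35},
  {"delta_pos": [0,0,0],"twist": 0,"jaw": 0.3},
  {"delta_pos": [0,0,0],"twist": 0,"jaw": 0.25},
  {"delta_pos": [0,0,0],"twist": 0,"jaw": 0.15},
  {"delta_pos": [0,0,0],"twist": 0,"jaw": 0.15},
  {"delta_pos": [0,0,0],"twist": 0,"jaw": 0.15},
], newtons=8)

```text
time_s: 4.5
eef_pos: [0.5042, -0.2217, 0.0446]
tool_rot: [3.14, 0.001, 1.749]
wrist_force: [2.3, 1.0, 4.6]
grip_width: 0.3
grasp_force: 8.0
```

>>> send_rows([
  {"delta_pos": [0,0,-0.04],"twist": 0,"jaw": 0.15},
  {"delta_pos": [0,0,-0.08],"twist": 0,"jaw": 0.15},
  {"delta_pos": [0,0,-0.12],"twist": 0,"jaw": 0.15},
  {"delta_pos": [0,0,-0.16],"twist": 0,"jaw": 0.15},
  {"delta_pos": [0,0,-0.2],"twist": 0,"jaw": 0.15},
  {"delta_pos": [0,0,-0.24],"twist": 0,"jaw": 0.15},
  {"delta_pos": [0,0,-0.28],"twist": 0,"jaw": 0.15},
  {"delta_pos": [0,0,-0.32],"twist": 0,"jaw": 0.15},
  {"delta_pos": [0,0,-0.36],"twist": 0,"jaw": 0.15},
  {"delta_pos": [0,0,-0.4],"twist": 0,"jaw": 0.15},
  {"delta_pos": [0,0,-0.44],"twist": 0,"jaw": 0.15},
  {"delta_pos": [0,0,-0.46],"twist": 0,"jaw": 0.15},
])

```text
time_s: 5.7
eef_pos: [0.5038, -0.2217, 0.1138]
tool_rot: [3.141, 0.0, 1.749]
wrist_force: [1.0, -1.0, -2.9]
grip_width: 0.297
grasp_force: 8.0
```

```bash
python3 - <<'E'
from w import *
P,img,d=wrist("w3")
a=cv2.imread("pics/w3.png")[120:400,160:480]
s=env.get_image("scene");b=s["image"][90:210,160:340]
cv2.imwrite("pics/c3.png",cv2.hconcat([cv2.resize(a,(400,350)),cv2.resize(b,(400,350),interpolation=3)]))
E
```

```text
{'time_s': 5.7, 'eef_pos': [0.5038, -0.2217, 0.1138], 'tool_rot': [3.1411, 0.0004, 1.7494], 'wrist_force': [1.0216, -0.9511, -2.9288], 'grip_width': 0.2973, 'grasp_force': 7.9998, 'qpos': [-0.6172, 0.3797, 1.7066, 0.0, 1.0547, -0.7958]}
```

View pics/c3.png

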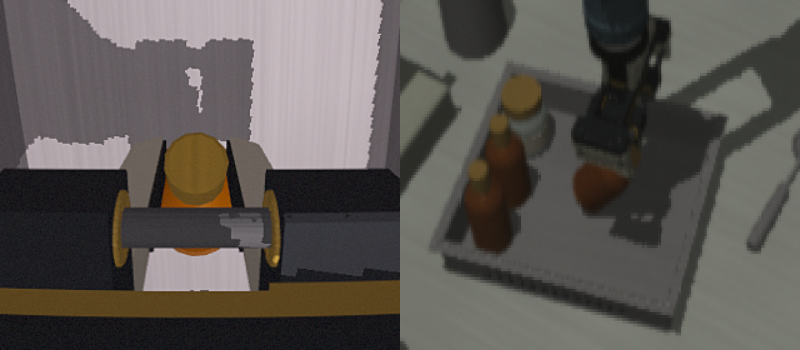

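The left half (wrist) shows the cap between the fingertips. The right half shows the bottle still leaning, its foot towards the standing bottles. I'll lift slightly more so it hangs free, then measure the lean from the cap's top.

>>> send_rows([
  {"delta_pos": [0,0,-0.05],"twist": 0,"jaw": 0.15},
  {"delta_pos": [0,0,-0.1],"twist": 0,"jaw": 0.15},
  {"delta_pos": [0,0,-0.1],"twist": 0,"jaw": 0.15},
  {"delta_pos": [0,0,-0.1],"twist": 0,"jaw": 0.15},
])

```text
time_s: 6.2
eef_pos: [0.5035, -0.2213, 0.1282]
tool_rot: [-3.141, -0.001, 1.749]
wrist_force: [-0.6, -0.1, -4.4]
grip_width: 0.299
grasp_force: 8.0
```

```bash
cat > tilt.py <<'E'
from w import *
def tilt(name):
    P,img,d=wrist(name);s=env.state();T=R.from_euler("xyz",s["tool_rot"]).as_matrix()
    L=(P-s["eef_pos"])@T   # tool coords: x,y, z down
    r=(img[...,2]-img[...,0]>25)&(img[...,1]-img[...,0]>15)
    m=r&(abs(L[...,1])<.018)&(L[...,0]<.05)&(L[...,0]>-.03)&(L[...,2]<.03)&(L[...,2]>-.03)
    q=L[m];print("n",len(q),"range",q.min(0).round(4),q.max(0).round(4))
    m=m&(abs(L[...,1])<.009);q=L[m]
    # profile along x (tool) in the middle strip
    for lo in np.arange(-.03,.05,.003):
        k=(q[:,0]>=lo)&(q[:,0]<lo+.003)
        if k.sum()>5: print(round(lo+.0015,4),k.sum(),"z med",np.median(q[k,2]).round(4))
    h=(r|(img[...,2]-img[...,0]>25))&(abs(L[...,1])<.004)&(L[...,2]<.12)
    o=L[h]; print("amber below: ",len(o),o[:,0].min().round(3),o[:,0].max().round(3),o[:,2].max().round(3))
E
python3 -c "
from tilt import *
tilt('w4')"
```

```text
{'time_s': 6.2, 'eef_pos': [0.5035, -0.2213, 0.1282], 'tool_rot': [-3.1415, -0.0005, 1.7494], 'wrist_force': [-0.6319, -0.1116, -4.399], 'grip_width': 0.2985, 'grasp_force': 7.9992, 'qpos': [-0.6171, 0.363, 1.6912, 0.0003, 1.0878, -0.7958]}
n 2409 range [-0.0141 -0.0138  0.0072] [0.0152 0.0137 0.03  ]
-0.0135 27 z med 0.011
-0.0105 134 z med 0.0105
-0.0075 154 z med 0.0102
-0.0045 158 z med 0.0099
-0.0015 157 z med 0.0097
0.0015 166 z med 0.0094
0.0045 163 z med 0.0092
0.0075 179 z med 0.009
0.0105 305 z med 0.0103
0.0135 383 z med 0.0193
amber below:  2348 -0.161 0.036 0.119
```

The bottle hangs almost upright, leaning about 5°, with the foot about 2 mm above the pan floor. I'll set it flat on the floor, let go, and grip the cap deeper and more firmly.

>>> send_rows([
  {"delta_pos": [0,0,0.01],"twist": 0,"jaw": 0.15},
  {"delta_pos": [0,0,0.02],"twist": 0,"jaw": 0.15},
  {"delta_pos": [0,0,0.025],"twist": 0,"jaw": 0.15},
  {"delta_pos": [0,0,0.03],"twist": 0,"jaw": 0.15},
  {"delta_pos": [0,0,0.035],"twist": 0,"jaw": 0.15},
  {"delta_pos": [0,0,0.04],"twist": 0,"jaw": 0.15},
  {"delta_pos": [0,0,0.04],"twist": 0,"jaw": 0.15},
])

```text
time_s: 6.95
eef_pos: [0.5048, -0.222, 0.1243]
tool_rot: [3.139, 0.002, 1.75]
wrist_force: [-1.5, 3.1, 11.4]
grip_width: 0.3
grasp_force: 8.0
```

```bash
python3 -c "
from tilt import *
tilt('w5')"
```

```text
{'time_s': 6.95, 'eef_pos': [0.5048, -0.222, 0.1243], 'tool_rot': [3.1387, 0.0023, 1.7496], 'wrist_force': [-1.4866, 3.062, 11.4262], 'grip_width': 0.3, 'grasp_force': 8.034, 'qpos': [-0.6169, 0.3675, 1.6952, 0.0005, 1.0752, -0.7959]}
n 2534 range [-0.0118 -0.0143  0.0046] [0.017 0.015 0.03 ]
-0.0105 62 z med 0.0085
-0.0075 145 z med 0.008
-0.0045 170 z med 0.0078
-0.0015 167 z med 0.0076
0.0015 170 z med 0.0074
0.0045 180 z med 0.0072
0.0075 174 z med 0.0071
0.0105 198 z med 0.0069
0.0135 411 z med 0.0107
0.0165 246 z med 0.0205
amber below:  2354 -0.16 0.037 0.119
```

>>> send_rows([
  {"delta_pos": [0,0,-0.005],"twist": 0,"jaw": 0.15},
  {"delta_pos": [0,0,-0.005],"twist": 0,"jaw": 0.33},
  {"delta_pos": [0,0,-0.005],"twist": 0,"jaw": 0.36},
  {"delta_pos": [0,0,-0.005],"twist": 0,"jaw": 0.4},
  {"delta_pos": [0,0,-0.005],"twist": 0,"jaw": 0.4},
  {"delta_pos": [0,0,-0.005],"twist": 0,"jaw": 0.4},
  {"delta_pos": [0,0,-0.005],"twist": 0,"jaw": 0.4},
])

```text
time_s: 7.7
eef_pos: [0.5036, -0.2216, 0.1228]
tool_rot: [-3.141, -0.0, 1.749]
wrist_force: [-0.6, 0.8, -0.7]
grip_width: 0.399
grasp_force: 0.0
```

```bash
python3 -c "
from tilt import *
tilt('w6')"
```

```text
{'time_s': 7.7, 'eef_pos': [0.5036, -0.2216, 0.1228], 'tool_rot': [-3.1415, -0.0002, 1.7494], 'wrist_force': [-0.5806, 0.7729, -0.6968], 'grip_width': 0.3992, 'grasp_force': 0.0, 'qpos': [-0.6173, 0.3694, 1.6968, 0.0, 1.0756, -0.7958]}
n 2481 range [-0.0058 -0.014   0.0051] [0.0224 0.0134 0.0299]
-0.0045 56 z med 0.0078
-0.0015 146 z med 0.0072
0.0015 178 z med 0.0071
0.0045 184 z med 0.0071
0.0075 185 z med 0.0072
0.0105 183 z med 0.0071
0.0135 190 z med 0.0071
0.0165 194 z med 0.0071
0.0195 374 z med 0.0093
0.0225 216 z med 0.0176
amber below:  2241 -0.064 0.036 0.119
```

The bottle stands flat: the cap's top plane is level at z = 0.116, centred 7 mm ahead of the tool. Regripping firmly.

>>> send_rows([
  {"delta_pos": [0.049,-0.002,0],"twist": 0,"jaw": 0.4},
  {"delta_pos": [0.049,-0.002,0.025],"twist": 0,"jaw": 0.4},
  {"delta_pos": [0.049,-0.002,0.042],"twist": 0,"jaw": 0.4},
  {"delta_pos": [0.049,-0.002,0.042],"twist": 0,"jaw": 0.4},
  {"delta_pos": [0.049,-0.002,0.042],"twist": 0,"jaw": 0.35},
  {"delta_pos": [0.049,-0.002,0.042],"twist": 0,"jaw": 0.3},
  {"delta_pos": [0.049,-0.002,0.042],"twist": 0,"jaw": 0.15},
  {"delta_pos": [0.049,-0.002,0.042],"twist": 0,"jaw": 0.15},
  {"delta_pos": [0.049,-0.002,0.042],"twist": 0,"jaw": 0.15},
  {"delta_pos": [0.049,-0.002,0.042],"twist": 0,"jaw": 0.15},
], newtons=25)

```text
time_s: 8.75
eef_pos: [0.5022, -0.2145, 0.1167]
tool_rot: [3.141, 0.0, 1.749]
wrist_force: [0.5, 0.1, -1.1]
grip_width: 0.298
grasp_force: 25.0
```

>>> send_rows([
  {"delta_pos": [0,0,-0.05],"twist": 0,"jaw": 0.15},
  {"delta_pos": [0,0,-0.15],"twist": 0,"jaw": 0.15},
  {"delta_pos": [0,0,-0.28],"twist": 0,"jaw": 0.15},
  {"delta_pos": [0,0,-0.41],"twist": 0,"jaw": 0.15},
  {"delta_pos": [0,0,-0.54],"twist": 0,"jaw": 0.15},
  {"delta_pos": [0,0,-0.64],"twist": 0,"jaw": 0.15},
  {"delta_pos": [0,0,-0.7],"twist": 0,"jaw": 0.15},
  {"delta_pos": [0,0,-0.7],"twist": 0,"jaw": 0.15},
  {"delta_pos": [0,0,-0.7],"twist": 0,"jaw": 0.15},
])

```text
time_s: 9.65
eef_pos: [0.5016, -0.2141, 0.2209]
tool_rot: [-3.141, -0.001, 1.749]
wrist_force: [-0.1, 0.5, -3.1]
grip_width: 0.294
grasp_force: 25.0
```

```bash
python3 - <<'E'
from tilt import *
tilt('w7')
# row caps per camera: dedicated brass mask at z>.13
for n in ["top","scene"]:
    d=dict(np.load(n+"1.npz"));P=cloud(d);z=P[...,2]
    m=((z>.147)&(z<.158)&(abs(P[...,0]-.54)<.06)&(abs(P[...,1]-.38)<.12)).astype(np.uint8)
    k,l,st,c=cv2.connectedComponentsWithStats(m,connectivity=4)
    for i in range(1,k):
        if st[i,4]>20:
            q=P[l==i];print(n,c[i].round(1),st[i,4],((q.max(0)+q.min(0))/2).round(4),q.mean(0).round(4),np.ptp(q,axis=0).round(4))
    # shelf top
    s=(abs(z-.04)<.006)&(abs(P[...,0]-.53)<.12)&(P[...,1]>.05)&(P[...,1]<.5)
    q=P[s];r=cv2.minAreaRect(q[:,:2].astype(np.float32));print("shelf",r,np.median(q[:,2]))
E
```

```text
{'time_s': 9.65, 'eef_pos': [0.5016, -0.2141, 0.2209], 'tool_rot': [-3.1406, -0.0009, 1.7494], 'wrist_force': [-0.0666, 0.5232, -3.1042], 'grip_width': 0.2939, 'grasp_force': 24.9992, 'qpos': [-0.608, 0.2675, 1.5801, -0.0, 1.2953, -0.7866]}
n 3059 range [-0.0124 -0.0154 -0.0013] [0.0185 0.0151 0.03  ]
-0.0105 87 z med 0.0007
-0.0075 183 z med 0.0006
-0.0045 186 z med 0.0007
-0.0015 184 z med 0.0007
0.0015 192 z med 0.0007
0.0045 189 z med 0.0008
0.0075 193 z med 0.0007
0.0105 279 z med 0.0011
0.0135 684 z med 0.0127
0.0165 65 z med 0.0291
amber below:  2378 -0.014 0.029 0.11
top [134.4 195.7] 107 [0.5469 0.4415 0.1522] [0.5466 0.4412 0.1517] [0.0266 0.0272 0.0101]
top [158.4 200.1] 111 [0.536  0.3851 0.1521] [0.5365 0.384  0.1515] [0.0262 0.0292 0.0098]
top [182.5 202.6] 110 [0.5313 0.3271 0.1527] [0.5308 0.3265 0.1521] [0.0268 0.0279 0.0103]
shelf ((0.5284795761108398, 0.3055257797241211), (0.339629590511322, 0.1305706948041916), 82.43470001220703) 0.0399723397474856
scene [436.3 206.6] 65 [0.5366 0.3291 0.1514] [0.5371 0.3288 0.1499] [0.0262 0.0262 0.008 ]
scene [456.7 215.9] 69 [0.5425 0.3858 0.1508] [0.5427 0.3853 0.1504] [0.0251 0.026  0.0073]
scene [477.2 227.2] 78 [0.5528 0.4424 0.1509] [0.5532 0.4419 0.1501] [0.028  0.0245 0.0074]
shelf ((0.5333850383758545, 0.30620789527893066), (0.3390312194824219, 0.13366596400737762), 82.3478775024414) 0.03861998180652071
```

The bottle is held plumb, its cap top level and centred. The shelf axis is at 82.4° and the last row bottle is near (0.535,0.328). I'll carry the bottle over to hover about 57 mm short of the target, turning the tool in line with the row.

>>> send_rows([
  {"delta_pos": [0.04,0.01,0],"twist": 0,"jaw": 0.15},
  {"delta_pos": [0.14,0.03,0],"twist": 0,"jaw": 0.15},
  {"delta_pos": [0.3,0.067,0],"twist": 0,"jaw": 0.15},
  {"delta_pos": [0.5,0.112,0],"twist": 0,"jaw": 0.15},
  {"delta_pos": [0.7,0.157,0],"twist": 0,"jaw": 0.15},
  {"delta_pos": [0.93,0.209,0],"twist": 0,"jaw": 0.15},
])

```text
time_s: 10.3
eef_pos: [0.5076, -0.0695, 0.2212]
tool_rot: [-3.141, -0.001, 1.749]
wrist_force: [0.4, -0.0, -3.8]
grip_width: 0.301
grasp_force: 25.0
```

>>> send_rows([
  {"delta_pos": [0.2,0.045,0],"twist": 0,"jaw": 0.15},
  {"delta_pos": [0.4,0.09,0],"twist": 0,"jaw": 0.15},
  {"delta_pos": [0.6,0.135,0],"twist": 0,"jaw": 0.15},
  {"delta_pos": [0.8,0.18,0],"twist": 0,"jaw": 0.15},
  {"delta_pos": [0.93,0.209,0],"twist": 0,"jaw": 0.15},
])

```text
time_s: 10.8
eef_pos: [0.5131, 0.0746, 0.2213]
tool_rot: [-3.141, -0.001, 1.751]
wrist_force: [0.1, -0.4, -2.7]
grip_width: 0.298
grasp_force: 25.0
```

>>> send_rows([
  {"delta_pos": [0.15,0.034,0],"twist": 0.02,"jaw": 0.15},
  {"delta_pos": [0.3,0.067,0],"twist": 0.04,"jaw": 0.15},
  {"delta_pos": [0.45,0.101,0],"twist": 0.06,"jaw": 0.15},
  {"delta_pos": [0.6,0.135,0],"twist": 0.08,"jaw": 0.15},
  {"delta_pos": [0.74,0.167,0],"twist": 0.099,"jaw": 0.15},
  {"delta_pos": [0.86,0.194,0],"twist": 0.099,"jaw": 0.15},
  {"delta_pos": [0.92,0.208,0],"twist": 0.099,"jaw": 0.15},
  {"delta_pos": [0.93,0.209,0],"twist": 0.099,"jaw": 0.15},
  {"delta_pos": [0.93,0.209,0],"twist": 0.099,"jaw": 0.15},
  {"delta_pos": [0.93,0.209,0],"twist": 0.099,"jaw": 0.15},
])

```text
time_s: 11.8
eef_pos: [0.5201, 0.2135, 0.2215]
tool_rot: [-3.141, 0.001, 1.438]
wrist_force: [0.7, 0.1, -3.9]
grip_width: 0.296
grasp_force: 25.0
```

```bash
cat > row.py <<'E'
from tilt import *
def fitc(xy):
    A=np.c_[2*xy,np.ones(len(xy))];s=np.linalg.lstsq(A,(xy**2).sum(1),rcond=None)[0]
    return s[:2],np.sqrt(s[2]+s[:2]@s[:2])
def row(name,lo=.1475,hi=.1565):
    z=np.load(name+".npz");P,img=z["P"],z["img"].astype(int);s=env.state();T=R.from_euler("xyz",s["tool_rot"]).as_matrix()
    m=((P[...,2]>lo)&(P[...,2]<hi)&(img[...,2]-img[...,0]>25)).astype(np.uint8)
    k,l,st,c=cv2.connectedComponentsWithStats(m,connectivity=4)
    for i in range(1,k):
        if st[i,4]<150: continue
        q=P[l==i];hull=cv2.convexHull(q[:,:2].astype(np.float32))[:,0].astype(float);cc,rr=fitc(hull)
        mid=(q.max(0)+q.min(0))/2
        print("cap px",c[i].round(),st[i,4],"mid",mid.round(4),"circ",cc.round(4),rr.round(4),"rel tool",((np.r_[cc,mid[2]]-s["eef_pos"])@T).round(4))
    g=(abs(P[...,2]-.04)<.005)&(abs(P[...,0]-.53)<.1);q=P[g];r=cv2.minAreaRect(q[:,:2].astype(np.float32));print("shelf",r,np.median(q[:,2]))
E
python3 -c "
from row import *
tilt('w8');row('w8')"
```

```text
{'time_s': 11.8, 'eef_pos': [0.5201, 0.2135, 0.2215], 'tool_rot': [-3.1414, 0.0005, 1.4379], 'wrist_force': [0.6804, 0.1309, -3.8549], 'grip_width': 0.296, 'grasp_force': 24.9991, 'qpos': [0.1913, 0.2962, 1.5391, -0.0004, 1.3067, 0.3243]}
n 3003 range [-0.0132 -0.0159 -0.0009] [0.0181 0.0148 0.03  ]
-0.0105 91 z med 0.0014
-0.0075 171 z med 0.001
-0.0045 181 z med 0.001
-0.0015 195 z med 0.001
0.0015 191 z med 0.001
0.0045 192 z med 0.0011
0.0075 200 z med 0.0011
0.0105 269 z med 0.0016
0.0135 688 z med 0.0127
0.0165 49 z med 0.0295
amber below:  3507 -0.014 0.154 0.12
cap px [314.  46.] 1580 mid [0.5334 0.3287 0.1508] circ [0.5334 0.3289] 0.0138 rel tool [ 0.1163 -0.0022  0.0707]
shelf ((0.5237960815429688, 0.2681621313095093), (0.2521069049835205, 0.12817592918872833), 82.43487548828125) 0.039642380722072185
```

View pics/w8.png

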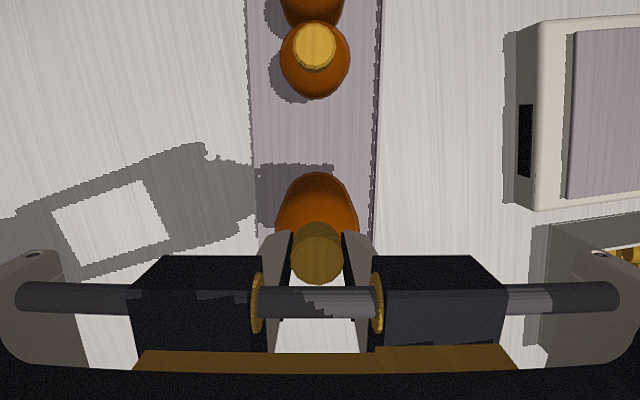

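The wrist view has the row's last cap at (314,46) and the held cap at (318,250), both over the shelf. The row bottle is 116 mm ahead and 2 mm to the side. I'll come to 60 mm centre distance, with the foot about 6 mm above the shelf, then measure again.

>>> send_rows([
  {"delta_pos": [0.08,-0.012,0.03],"twist": 0,"jaw": 0.15},
  {"delta_pos": [0.18,-0.012,0.08],"twist": 0,"jaw": 0.15},
  {"delta_pos": [0.28,-0.012,0.14],"twist": 0,"jaw": 0.15},
  {"delta_pos": [0.35,-0.012,0.2],"twist": 0,"jaw": 0.15},
  {"delta_pos": [0.375,-0.012,0.26],"twist": 0,"jaw": 0.15},
  {"delta_pos": [0.375,-0.012,0.32],"twist": 0,"jaw": 0.15},
  {"delta_pos": [0.375,-0.012,0.37],"twist": 0,"jaw": 0.15},
  {"delta_pos": [0.375,-0.012,0.4],"twist": 0,"jaw": 0.15},
  {"delta_pos": [0.375,-0.012,0.41],"twist": 0,"jaw": 0.15},
  {"delta_pos": [0.375,-0.012,0.41],"twist": 0,"jaw": 0.15},
  {"delta_pos": [0.375,-0.012,0.41],"twist": 0,"jaw": 0.15},
])

```text
time_s: 12.95
eef_pos: [0.5263, 0.27, 0.1606]
tool_rot: [3.141, -0.0, 1.438]
wrist_force: [-0.4, 0.3, -3.7]
grip_width: 0.294
grasp_force: 25.0
```

```bash
python3 -c "
from row import *
tilt('w9');row('w9',.146,.155)"
```

```text
{'time_s': 12.95, 'eef_pos': [0.5263, 0.27, 0.1606], 'tool_rot': [3.1407, -0.0004, 1.4379], 'wrist_force': [-0.3893, 0.2641, -3.6828], 'grip_width': 0.2942, 'grasp_force': 24.999, 'qpos': [0.2855, 0.3967, 1.5494, -0.0, 1.1946, 0.4184]}
n 3188 range [-0.0134 -0.0158 -0.0017] [0.05   0.0148 0.03  ]
-0.0105 93 z med 0.0014
-0.0075 182 z med 0.0012
-0.0045 181 z med 0.0012
-0.0015 193 z med 0.0011
0.0015 191 z med 0.0011
0.0045 199 z med 0.0012
0.0075 199 z med 0.0012
0.0105 281 z med 0.0017
0.0135 667 z med 0.0127
0.0165 37 z med 0.0293
0.0465 74 z med 0.0103
0.0495 132 z med 0.0093
amber below:  5130 -0.013 0.123 0.089
cap px [311.  22.] 2564 mid [0.539  0.3831 0.1501] circ [0.5389 0.3858] 0.0137 rel tool [ 0.1164 -0.0029  0.0107]
cap px [316. 143.] 2509 mid [0.5333 0.329  0.151 ] circ [0.5333 0.3292] 0.0138 rel tool [ 0.0596 -0.0009  0.0097]
cap px [316. 235.] 279 mid [0.526  0.2801 0.1505] circ [0.5259 0.2712] 0.0138 rel tool [ 0.0011 -0.0005  0.0102]
shelf ((0.5257960557937622, 0.2840878963470459), (0.2934829294681549, 0.1283213496208191), 82.4122085571289) 0.03965061120843877
```

Centre distance is now 59.4 mm and the lateral error is under 1 mm. I'll lower to just above the shelf, close the gap to about 56.7 mm, then set down slowly.

>>> send_rows([
  {"delta_pos": [0.0,-0.003,0.015],"twist": 0,"jaw": 0.15},
  {"delta_pos": [0.0,-0.003,0.03],"twist": 0,"jaw": 0.15},
  {"delta_pos": [0.005,-0.003,0.04],"twist": 0,"jaw": 0.15},
  {"delta_pos": [0.01,-0.003,0.04],"twist": 0,"jaw": 0.15},
  {"delta_pos": [0.014,-0.003,0.04],"twist": 0,"jaw": 0.15},
  {"delta_pos": [0.018,-0.003,0.04],"twist": 0,"jaw": 0.15},
  {"delta_pos": [0.018,-0.003,0.04],"twist": 0,"jaw": 0.15},
  {"delta_pos": [0.018,-0.003,0.04],"twist": 0,"jaw": 0.15},
])

```text
time_s: 13.8
eef_pos: [0.5258, 0.2729, 0.1541]
tool_rot: [3.142, -0.0, 1.438]
wrist_force: [-0.6, -0.1, -3.9]
grip_width: 0.296
grasp_force: 25.0
```

```bash
python3 -c "
from row import *
tilt('w10');row('w10',.146,.155)"
```

```text
{'time_s': 13.8, 'eef_pos': [0.5258, 0.2729, 0.1541], 'tool_rot': [3.1415, -0.0, 1.4385], 'wrist_force': [-0.5614, -0.1044, -3.9437], 'grip_width': 0.2961, 'grasp_force': 24.9992, 'qpos': [0.2906, 0.4049, 1.554, -0.0, 1.1826, 0.4229]}
n 3475 range [-0.0137 -0.0158 -0.0009] [0.05   0.0147 0.03  ]
-0.0105 101 z med 0.0013
-0.0075 177 z med 0.001
-0.0045 183 z med 0.0011
-0.0015 195 z med 0.0011
0.0015 188 z med 0.0011
0.0045 195 z med 0.0012
0.0075 198 z med 0.001
0.0105 280 z med 0.0016
0.0135 674 z med 0.0129
0.0165 35 z med 0.0294
0.0435 63 z med 0.0037
0.0465 212 z med 0.0029
0.0495 166 z med 0.0025
amber below:  5336 -0.08 0.121 0.115
cap px [313.  24.] 2861 mid [0.5389 0.3835 0.1501] circ [0.5388 0.3859] 0.0138 rel tool [ 0.1138 -0.0021  0.0041]
cap px [317. 150.] 2702 mid [0.5333 0.3292 0.1503] circ [0.5333 0.3293] 0.0138 rel tool [ 0.0569 -0.      0.0038]
cap px [316. 259.] 2211 mid [0.5252 0.2734 0.1505] circ [0.5254 0.2739] 0.0139 rel tool [ 0.0009 -0.0006  0.0036]
shelf ((0.5257179141044617, 0.2840293347835541), (0.2952960133552551, 0.12818020582199097), 82.37725067138672) 0.03961634136747044
```

Distance is about 56.3 mm and row_1 hasn't moved. Setting down.

>>> send_rows([
  {"delta_pos": [0,0.003,0.002],"twist": 0,"jaw": 0.15},
  {"delta_pos": [0,0.003,0.004],"twist": 0,"jaw": 0.15},
  {"delta_pos": [0,0.003,0.006],"twist": 0,"jaw": 0.15},
  {"delta_pos": [0,0.003,0.008],"twist": 0,"jaw": 0.15},
  {"delta_pos": [0,0.003,0.01],"twist": 0,"jaw": 0.15},
  {"delta_pos": [0,0.003,0.01],"twist": 0,"jaw": 0.15},
])

```text
time_s: 14.45
eef_pos: [0.5263, 0.2728, 0.1527]
tool_rot: [3.141, -0.0, 1.438]
wrist_force: [0.0, 0.7, -3.3]
grip_width: 0.294
grasp_force: 25.0
```

>>> send_rows([
  {"delta_pos": [0,0,0.002],"twist": 0,"jaw": 0.15},
  {"delta_pos": [0,0,0.004],"twist": 0,"jaw": 0.15},
  {"delta_pos": [0,0,0.004],"twist": 0,"jaw": 0.15},
])

```text
time_s: 14.75
eef_pos: [0.5264, 0.2728, 0.1526]
tool_rot: [3.141, -0.0, 1.438]
wrist_force: [-1.7, -0.7, 3.6]
grip_width: 0.292
grasp_force: 25.0
```

Contact with the shelf: the force went from −3.3 to +3.6 N. Releasing gently.

>>> send_rows([
  {"delta_pos": [0,0,0],"twist": 0,"jaw": 0.29},
  {"delta_pos": [0,0,-0.002],"twist": 0,"jaw": 0.31},
  {"delta_pos": [0,0,-0.002],"twist": 0,"jaw": 0.33},
  {"delta_pos": [0,0,-0.002],"twist": 0,"jaw": 0.36},
  {"delta_pos": [0,0,-0.002],"twist": 0,"jaw": 0.4},
  {"delta_pos": [0,0,-0.002],"twist": 0,"jaw": 0.45},
  {"delta_pos": [0,0,-0.002],"twist": 0,"jaw": 0.45},
  {"delta_pos": [0,0,-0.002],"twist": 0,"jaw": 0.45},
], newtons=5)

```text
time_s: 15.55
eef_pos: [0.5263, 0.2728, 0.1523]
tool_rot: [3.142, 0.0, 1.438]
wrist_force: [0.2, -0.2, -0.8]
grip_width: 0.452
grasp_force: 0.0
```

>>> send_rows([
  {"delta_pos": [0,0,-0.05],"twist": 0,"jaw": 0.45},
  {"delta_pos": [0,0,-0.15],"twist": 0,"jaw": 0.45},
  {"delta_pos": [0,0,-0.3],"twist": 0,"jaw": 0.45},
  {"delta_pos": [-0.2,0,-0.5],"twist": 0,"jaw": 0.45},
  {"delta_pos": [-0.4,0,-0.7],"twist": 0,"jaw": 0.45},
  {"delta_pos": [-0.6,0,-0.7],"twist": 0,"jaw": 0.45},
  {"delta_pos": [-0.6,0,-0.7],"twist": 0,"jaw": 0.45},
  {"delta_pos": [-0.6,0,-0.7],"twist": 0,"jaw": 0.45},
])

```text
time_s: 16.35
eef_pos: [0.5144, 0.1833, 0.2579]
tool_rot: [3.141, -0.001, 1.437]
wrist_force: [-0.3, -0.2, -0.4]
grip_width: 0.453
grasp_force: 0.0
```

```bash
python3 - <<'E'
from row import *
wrist('w11');row('w11',.147,.1565)
t=env.get_image("scene")["image"];cv2.imwrite("pics/e.png",cv2.hconcat([cv2.imread("pics/w11.png")[0:320,160:480],cv2.resize(t[160:280,340:520],(480,320),interpolation=3)]))
E
```

```text
{'time_s': 16.35, 'eef_pos': [0.5144, 0.1833, 0.2579], 'tool_rot': [3.1409, -0.0007, 1.4368], 'wrist_force': [-0.2698, -0.1723, -0.4092], 'grip_width': 0.4526, 'grasp_force': 0.0, 'qpos': [0.1377, 0.2418, 1.522, 0.0004, 1.3769, 0.2716]}
cap px [316.  15.] 1062 mid [0.5335 0.3269 0.1505] circ [0.5336 0.3289] 0.0137 rel tool [ 0.1462 -0.0002  0.1071]
cap px [316.  91.] 1063 mid [0.526  0.2735 0.1506] circ [0.5259 0.2735] 0.0138 rel tool [ 0.0904 -0.0004  0.107 ]
shelf ((0.5224361419677734, 0.2571532726287842), (0.23749160766601562, 0.12820477783679962), 82.3991470336914) 0.039614919355128286
```

View pics/e.png

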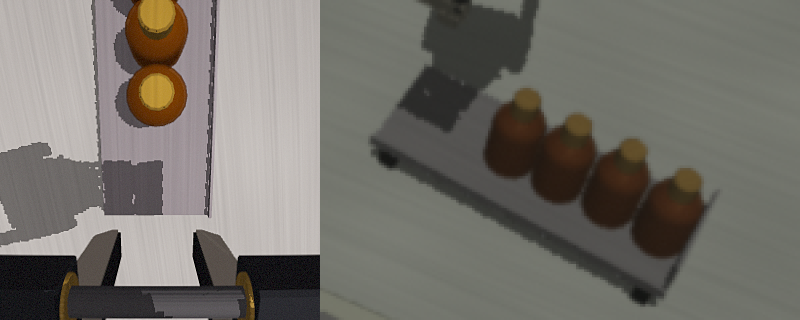

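The bottle stands upright at wrist crop (157,92), next to row_1 and in line with it: 55.8 mm between centres and 0.2 mm lateral offset. Row_1 hasn't moved, and the robot is clear. Handing in.

```bash
python3 -c "
from plant import env
print(env.sign_off())"
```

```text
the job is handed in; nothing more can be done
None
```

The toppled bottle now stands upright on the shelf against the last bottle of the row and in line with it; the row did not move, and I handed the job in at about 16 s without re-measuring the other things in the pan afterwards.

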